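Reset the light box shutter and hold the lamp dial at its third click

TASK

Push the red shutter lever of the light box back to its second notch and let go of it so that it stays there by itself, then press the green release button beside it and keep it down until the lever has sprung home. Then press the yellow bar of the spring-return lamp dial down past its first two clicks to the third position, not on to the end stop, and finish while still holding it there, because it springs back when let go. Leave the flap and the other things on the shelf where they are.

Things in the scene. Friction and masses are not known exactly. Their poses are not given: they have to be found in the camera images.
- light_box: White plastic light box, 250 (x) x 300 (y) x 60 mm high, fixed to the shelf. Origin: centre of its underside; z up, +x points to its far side (flap hinge), -x to its front with the grey control strip, +y to its left seen from the robot. In its frame (mm): lever pivot (-65, 115, 75), release button axis (-65, 15), dial axis (-65, -90, 95). It is turned by up to 0.3 rad.
- shutter_lever (a joint): Red-knobbed lever, hinge along box y, rad. 0 = home, leaning 0.65 rad from upright to the front (-x); grows as the knob is pushed back to +x; stop at 1.30. Ratchet clicks at 0.60 (first notch) and 1.10 (second): push 0.05 to 0.15 beyond and, let go, it stays at 0.57 or 1.07. A spring (1 to 2.5 N at the knob; up to 8 N needed before a click) brings it home when the release button is down.
- lever_knob (a point): Centre of the red ball knob, 24 mm across, 75 mm from the lever's pivot; the stalk below it is 10 mm thick.
- release_button (a joint): Green round release button of the lever, slides straight down, m: 0 = up, 0.008 = fully down; spring 1.6 N rising to 5 N, up to 1.5 N more while the lever is in its notch. The lever is freed at about 0.005 and takes some 0.4 s to swing home; let up sooner, it may catch in the first notch. The button also dips by itself as the lever clicks.
- button_top (a point): Centre of the green button's top, 28 mm across, 80 mm above the box's underside when up; 100 mm to the -y side of the lever.
- lamp_dial (a joint): Black wheel (62 mm across, axis along the box's y) with a yellow thumb bar towards the front (-x), rad. 0 = off, bar 0.65 rad above level; grows as the bar is pressed down, to a stop at 1.20. Clicks at 0.20, 0.50, 0.80; positions behind them: first 0.35, second 0.65, third 0.95 (bar 0.30 rad below level). A spring returns it to 0 when let go: 2.6 N at the bar at 0, 5 N at 0.95, 2 N more at each click; rubbing adds up to 5 N at first.
- dial_tab (a point): Middle of the yellow thumb bar: a round bar along the box's y, 12 mm thick, 44 mm long, 50 mm from the wheel's axis. Between off and third position it drops 45 mm.
- flap (a joint): White flap over the rear half of the light box, hinged along the far edge, rad: 0 = shut, grows as it lifts, starts up to 0.2 ajar and stays where it is. To be left alone.
- flap_edge (a point): Middle of the flap's front edge, 112 mm from its hinge.
- green_lid: Loose translucent green lid, 52 mm across, 12 mm high, bystander. Origin: centre of underside.
- reel: Loose steel spiral film reel lying flat, 87 mm across, 42 mm high, bystander. Origin: centre of underside.
- bottle: Loose amber glass bottle with black screw top, 60 mm across, 140 mm high, bystander. Origin: centre of underside.
- loupe: Loose grey loupe, 50 mm across, 46 mm high, bystander. Origin: centre of underside.
- canister_a: Loose matte black film canister, 34 mm across, 52 mm high, bystander. Origin: centre of underside.
- canister_b: Loose matte black film canister, 34 mm across, 52 mm high, bystander. Origin: centre of underside.
- canister_c: Loose matte black film canister, 34 mm across, 52 mm high, bystander. Origin: centre of underside.

How it is judged:
By the outcome, as a careful person would: the job done as asked, in the order asked, and still so for the second after the job is handed in, while the arm keeps its last pose, push and grip.
It also fails if it takes over 45 s, if anything falls off the work surface, if the arm or the gripper's body presses on something with over 40 N, if the wrist force passes 120 N, or if a joint passes its speed limit or range.

ROBOT

A 6-joint arm with a two-finger parallel gripper is mounted at the origin on the work surface. World frame = base frame: x ahead of the robot, y to its left, z up, the work surface at z = 0. Lengths are in mm, angles in degrees, forces in N, time in s.
With the tool pointing down it reaches from about 350 to 850 mm from the base axis. Payload 8.1 kg.
Tool frame: the origin (TCP) lies between the finger pads; the fingertips stand 22 mm ahead of it and the grasp point (between the pads) lies 3 mm ahead of it; z points along the fingers, y is the line along which they close (so a half turn about z gives the same grasp; the last joint's range is limited). The gripper opens to 85 mm and grips with 20 to 120 N. Pads are 22 mm wide; open, the fingers measure 114 mm over their backs; the gripper's body (76 mm by 85 mm) begins 54 mm behind the grasp point. The pads swing forward as they close: fully open they stand 13 mm farther back than shut.
Start: joints at [-70.21, 7.471, 85.268, -0, 87.261, -4.893], TCP at [250.578, -545.175, 224.792] pointing down, gripper open.
Joint ranges: [-169.43, 169.43], [-51.17, 129.36], [1.28, 143.12], [-76.62, 256.62], [0, 156.53], [-152.29, 152.29]. Speed limits (degrees/s): [136.94, 136.94, 159.86, 180, 180, 180].

INTERFACE

Orientations are given as [roll, pitch, yaw] about the fixed x, y, z axes, in that order (R = Rz(yaw) Ry(pitch) Rx(roll)).
In Python, from bench import sense, snapshot, calibration, hand_in gives the robot as it stands.
- The arm moves only by the shell command python3 -m crank 'ROWS' [FORCE]. ROWS is JSON, a list of rows, each a list of 5 numbers: the shift along the tool's x, y, z in cm, then the turn about the tool's z in rad, then the finger opening in cm, from 0 to 8.54. A call has 1 to 20 rows; each row is the pose to reach, as a shift and turn from the pose commanded when the call began, along the tool's axes at that moment; what a row does not reach only later rows make up. A row lasts 1/10 s, in which the tool goes at most 50 mm and 8.59 degrees, less where a joint would pass 70% of its speed; a pose out of reach is approached as far as the arm can. A call with a gripper value outside its range is refused whole. The fingers move at their own pace and stop on an object; FORCE is the grip in N (left out, the last holds). Time passes only in rows, so rows that repeat a pose let the fingers close. It gives the time, the measured TCP pose, the force, the opening and the grip force at its end, in the units of the state.
- sense(): the state, without advancing time (a new reading comes with each control period).
- snapshot(name): name is "scene" or "top" or "wrist"; returns (picture, depth): 420x560x3 uint8, red, green, blue; 420x560 float32, mm along the optical axis (not along the pixel's ray), 0 where there is no reading.
- calibration(name): a dict with "fovy" (degrees; the focal length in pixels is half the picture's height over the tangent of half this angle, whatever the lens; pixels are square), "cx", "cy" (the principal point, pixels), "rvec" (rotation vector, rad) and "tvec" (3), from world to camera coordinates, as OpenCV has them; the wrist camera has in their place "tool_from_camera" (4x4, takes a point from camera to tool coordinates, whose origin is the TCP and whose axes are the flange's). Camera axes: x right, y down, z forward; pixel columns grow to the right and rows downward; lengths in mm; the calibration is good to about 2 mm. A picture is of the moment at which its call begins: read the wrist's pose just before it. calibration takes no time and is no camera call.
- hand_in(): hands the job in; it is judged then, once.
The state is a dict: "time": time; "joint_pos": joint angles; "qd": joint speeds; "joint_efforts": joint torques, N m; "tool_pos": TCP position; "tcp_rot": TCP orientation; "ft_force": force on the tool from outside, world axes, zero at the start; "wrist_torque": the same for the moment, N m; "finger_gap": finger opening in mm; "grip_force": force on a finger pad.
Only numpy, scipy, OpenCV 4.12 (cv2) and the standard library are available. Lean on these libraries where they do the work, as an engineer would, in place of code of your own. Each camera call takes 0.05 s, during which the arm holds its last target. There are 200 camera calls.

## Working session

There is one attempt and no reset: what is moved stays moved. The work goes in short steps, Python scripts to look and compute and a shell command to move; the robot and the scene stay as the last step left them, time stands still between calls to the robot, and variables do not carry over. Pictures are saved under pics/ and viewed, at most 10 in all, crops included, and the job is handed in when it is done.

```bash
mkdir -p pics; cat > h.py <<'E'
import numpy as np, cv2
from bench import sense, snapshot, calibration
from scipy.spatial.transform import Rotation as R
def cam(name, s=None):
    c=calibration(name); f=210/np.tan(np.radians(c["fovy"])/2)
    if name=="wrist":
        T=np.array(c["tool_from_camera"]); W=np.eye(4)
        W[:3,:3]=R.from_euler('xyz',s["tcp_rot"],degrees=True).as_matrix(); W[:3,3]=s["tool_pos"]
        M=W@T
    else:
        r=cv2.Rodrigues(np.array(c["rvec"],float))[0]; M=np.eye(4); M[:3,:3]=r.T; M[:3,3]=-r.T@np.array(c["tvec"],float).ravel()
    return f,c["cx"],c["cy"],M
def pts(name,d,s=None):
    f,cx,cy,M=cam(name,s); v,u=np.mgrid[0:d.shape[0],0:d.shape[1]]
    P=np.stack([(u-cx)/f*d,(v-cy)/f*d,d],-1)
    return P@M[:3,:3].T+M[:3,3]
def mask(im,col):
    h=cv2.cvtColor(im,cv2.COLOR_RGB2HSV); H,S,V=h[...,0].astype(int),h[...,1],h[...,2]
    r={"red":(H<8)|(H>172),"green":(H>45)&(H<85),"yellow":(H>20)&(H<35)}[col]
    return r&(S>120)&(V>60)
E
python3 - <<'E'
from h import *
s=sense(); print(s)
for n in("scene","top"):
    im,d=snapshot(n); cv2.imwrite(f"pics/{n}1.png",im[...,::-1]); np.savez(f"{n}1.npz",im=im,d=d)
    P=pts(n,d); print(n,calibration(n)["tvec"])
    for c in("red","green","yellow"):
        k,l,st,ce=cv2.connectedComponentsWithStats(mask(im,c).astype(np.uint8))
        for i in range(1,k):
            if st[i,4]>25:
                m=(l==i)&(d>0); print(c,st[i],ce[i].round(1),np.median(P[m],0).round(1),P[m].min(0).round(),P[m].max(0).round())
E
```

```text
{'time': 0.0, 'joint_pos': array([-7.02094438e+01,  7.51598623e+00,  8.53292718e+01, -6.56987709e-04,
        8.72605033e+01, -4.89254894e+00]), 'qd': array([-0.02796809,  0.15335965,  0.00254279,  0.01146328,  0.08294603,
       -0.06971708]), 'joint_efforts': array([-1.22773698e-03, -5.69415987e+01, -5.00545800e+01, -4.81804564e-04,
        1.51546713e-02,  4.67980180e-05]), 'tool_pos': array([ 250.39189994, -544.64412803,  223.73534848]), 'tcp_rot': array([-1.79894568e+02, -8.36631440e-03,  2.46831295e+01]), 'ft_force': array([ 0.06738083, -0.01003326,  0.39290037]), 'wrist_torque': array([-0.00938935, -0.02750041, -0.04131426]), 'grip_force': 0.0, 'finger_gap': 85.37117765072644}
scene [-467.33986197 -262.96612115 1434.26416338]
red [469 102  15  11  38] [475.4 107.2] [863.4 643.8  72. ] [844. 634.  51.] [887. 662.  96.]
red [280 174   9   9  65] [284.2 178. ] [571.3   9.9 141.8] [489.   1.  -1.] [582. 126. 148.]
red [  0 336  62  58 732] [ 32.5 367.1] [ 362.8 -659.4    9.7] [ 262. -683.   -3.] [ 456. -635.   16.]
green [279 223  10  10  81] [283.5 227.9] [631.7 -81.4  79. ] [619. -94.  69.] [645. -68.  84.]
yellow [244 236  14  15 101] [250.4 243.7] [ 610.9 -188.9  128.6] [ 546. -209.   -0.] [ 627. -122.  134.]
top [ -72.00926704  587.73931842 1468.94352699]
red [249 209   9   8  54] [253.  212.6] [567.   11.6 143.3] [559.   1. 134.] [578.  23. 151.]
red [482 257  17  66 457] [489.1 291.1] [ 356.6 -659.3   10.1] [ 269. -684.   -1.] [ 454. -636.   18.]
green [282 188  11  11  90] [287.2 192.8] [627.6 -78.7  80.1] [615. -93.  62.] [642. -65.  89.]
yellow [321 192  16  11  89] [328.1 197.8] [ 608.8 -187.8  129. ] [ 601. -209.   60.] [ 627. -169.  137.]
```

View pics/scene1.png

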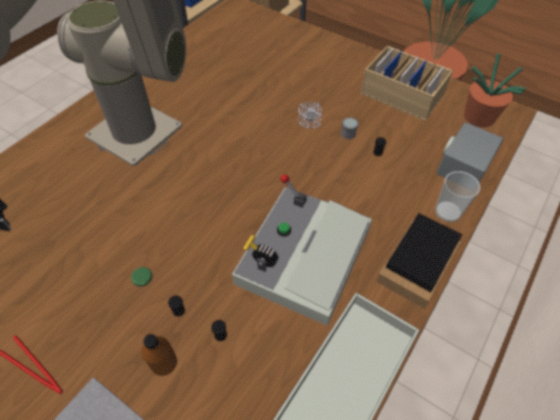

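View pics/top1.png

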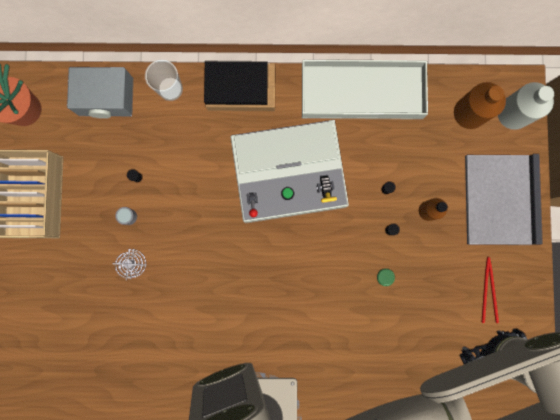

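The top view shows the red knob at (253,213), the green button at (287,193) and the yellow bar at (328,198). The three fit a box yaw of about 0.18 rad, with the centre near (696,-82). The loose items are all well away. Next I move the closed fingers to in front of the knob.

```bash
python3 -m crank '[[3,-2.4,0,0,0],[8,-6.4,0,0.05,0],[12,-9.6,0,0.1,0],[16,-12.8,0,0.15,0],[20,-16,0,0.2,0],[24,-19.2,0,0.25,0],[28,-22.4,0,0.25,0],[32,-25.6,0,0.25,0],[36,-28.8,0,0.25,0],[40,-32,0,0.25,0],[43.5,-35,0,0.25,0],[46,-37.2,0,0.25,0],[47,-38,0,0.25,0],[47.6,-38.4,0,0.25,0],[47.6,-38.4,0,0.25,0],[47.6,-38.4,0,0.25,0],[47.6,-38.4,0,0.25,0],[47.6,-38.4,0,0.25,0],[47.6,-38.4,0,0.25,0],[47.6,-38.4,0,0.25,0]]' 30
python3 - <<'E'
from h import *
s=sense(); print(s["tool_pos"],s["tcp_rot"],s["finger_gap"])
im,d=snapshot("wrist"); cv2.imwrite("pics/w1.png",im[...,::-1])
P=pts("wrist",d,s)
Q=[]
for c in("red","green","yellow"):
    k,l,st,ce=cv2.connectedComponentsWithStats(mask(im,c).astype(np.uint8))
    for i in range(1,k):
        if st[i,4]>60:
            m=(l==i)&(d>0); print(c,st[i],ce[i].round(1),np.median(P[m],0).round(1),P[m].min(0).round(),P[m].max(0).round())
E
```

```text
time: 2.1
tool_pos: [522.7, 2.0, 224.9]
tcp_rot: [180.0, -0.0, 10.3]
ft_force: [-1.1, 0.7, -0.1]
finger_gap: -0.0
grip_force: 0.0
[522.65290813   2.01891565 224.86932843] [ 1.79996227e+02 -6.68969859e-03  1.03134531e+01] -0.04914394409321241
red [261 140  30  31 714] [275.2 155.3] [567.1  12.2 143.1] [555.   1. 134.] [578.  23. 148.]
green [372  85  30  32 772] [386.1 100.5] [626.6 -78.5  79.4] [613. -96.  64.] [642. -66.  82.]
yellow [ 503  126   57   35 1152] [530.4 147.7] [ 606.5 -184.6  128.7] [ 596. -326.   -2.] [ 625. -167.  132.]
```

View pics/w1.png

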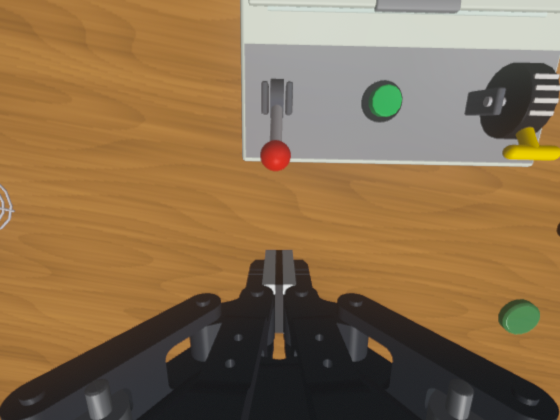

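The wrist view shows the knob at (275,155), the button at (386,100), the bar at (530,148) and the fingertips just in front of the knob. Next I descend and push back slowly.

```bash
python3 -m crank '[[0,-0.2,2,0,0],[0,-0.2,5,0,0],[0,-0.2,7,0,0],[0,-0.2,7.2,0,0],[0.7,-0.2,7.2,0,0],[1.4,-0.2,7.2,0,0],[1.4,-0.2,7.2,0,0],[1.4,-0.2,7.2,0,0]]'
for i in 1; do python3 -m crank '[[0.4,0,0,0,0],[0.8,0,0,0,0],[1.2,0,0,0,0],[1.2,0,0,0,0]]'; done; python3 -m crank '[[0.5,0,0,0,0],[1,0,0,0,0],[1,0,0,0,0]]'
```

```text
time: 2.95
tool_pos: [537.1, 7.0, 154.0]
tcp_rot: [180.0, -0.1, 10.4]
ft_force: [-0.6, -0.2, -0.4]
finger_gap: -0.2
grip_force: 0.0
time: 3.35
tool_pos: [548.4, 9.2, 152.8]
tcp_rot: [180.0, -0.0, 10.4]
ft_force: [0.7, 0.3, 0.1]
finger_gap: 0.3
grip_force: 0.0
time: 3.65
tool_pos: [558.4, 11.0, 152.8]
tcp_rot: [180.0, -0.0, 10.4]
ft_force: [-0.6, -0.6, -0.4]
finger_gap: -0.0
grip_force: 0.0
```

```bash
cat > look.py <<'E'
from h import *
import sys
s=sense(); im,d=snapshot("wrist"); P=pts("wrist",d,s); print(s["tool_pos"].round(1),s["ft_force"].round(1))
if len(sys.argv)>1: cv2.imwrite(f"pics/{sys.argv[1]}.png",im[...,::-1])
for c in("red","green","yellow"):
    k,l,st,ce=cv2.connectedComponentsWithStats(mask(im,c).astype(np.uint8))
    for i in range(1,k):
        if st[i,4]>60:
            m=(l==i)&(d>0); print(c,st[i],np.median(P[m],0).round(1),np.percentile(P[m],2,0).round(),np.percentile(P[m],98,0).round())
E
python3 look.py w2
```

```text
[558.4  11.  152.8] [-0.6 -0.6 -0.4]
red [ 259  213   40   38 1222] [569.7  13.  143. ] [560.   2. 135.] [577.  23. 146.]
green [ 398  129   40   39 1175] [626.9 -78.   79.4] [615. -90.  76.] [639. -67.  81.]
```

View pics/w2.png

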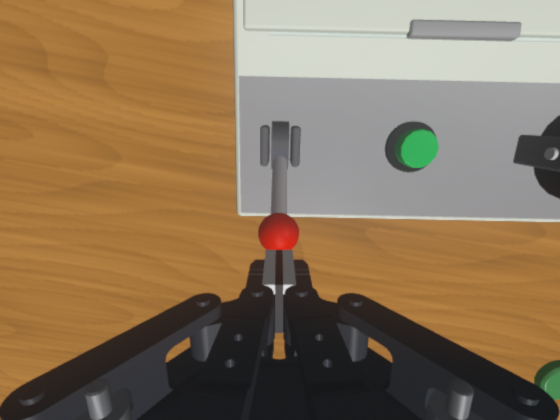

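The knob is at (279,233), in line with the fingers and about to touch. I continue in small steps and watch the force.

```bash
g(){ egrep 'pos|force:' | grep -v grip; }
python3 -m crank '[[0.4,0,0,0,0],[0.4,0,0,0,0]]'|g; python3 -m crank '[[0.4,0,0,0,0],[0.4,0,0,0,0]]'|g;python3 -m crank '[[0.5,0,0,0,0],[0.5,0,0,0,0]]'|g;python3 -m crank '[[0.5,0,0,0,0],[0.5,0,0,0,0]]'|g; python3 look.py
```

```text
tool_pos: [562.1, 11.7, 152.8]
ft_force: [-0.4, 0.7, -0.1]
tool_pos: [566.0, 12.5, 152.8]
ft_force: [0.3, 0.1, 0.6]
tool_pos: [571.1, 13.4, 152.9]
ft_force: [-0.4, 0.6, 0.3]
tool_pos: [576.0, 14.3, 152.9]
ft_force: [-0.0, 0.3, -0.5]
[576.   14.3 152.9] [-0.   0.3 -0.5]
red [260 242  38  18 250] [576.2  14.  137.3] [569.   3. 133.] [578.  23. 141.]
green [ 396  155   39   37 1089] [627.2 -78.1  79.5] [615. -91.  77.] [639. -66.  81.]
```

```bash
python3 - <<'E'
from h import *
s=sense(); im,d=snapshot("wrist"); P=pts("wrist",d,s)
for v in range(236,300,6): print(v,P[v,272].round(1),P[v,286].round(1),im[v,272])
im,d=snapshot("scene"); cv2.imwrite("pics/s2.png",cv2.resize(im[120:270,210:360],(600,600),interpolation=cv2.INTER_CUBIC)[...,::-1])
E
```

```text
236 [576.9  18.2 123.8] [577.9   9.5 122.3] [93 87 85]
242 [576.5  17.9 132.6] [575.4   9.1 126. ] [96 51 45]
248 [575.4  17.6 138.7] [576.3   9.5 137.4] [110  43  37]
254 [584.7  18.6 167.4] [585.9  12.1 167.4] [92 90 89]
260 [584.6  18.5 173.6] [586.6  12.4 175.6] [92 89 88]
266 [584.9  18.4 180.2] [586.6  12.5 181.3] [92 89 88]
272 [584.4  18.2 184.7] [585.8  12.5 185.3] [91 88 87]
278 [585.2  18.2 191.2] [585.9  12.6 190.7] [90 88 87]
284 [585.3  18.1 196. ] [585.9  12.7 195.5] [151 151 150]
290 [586.   18.1 201.6] [587.2  13.1 202. ] [142 142 142]
296 [586.1  18.1 205.7] [587.2  13.2 206. ] [41 36 36]
```

View pics/s2.png

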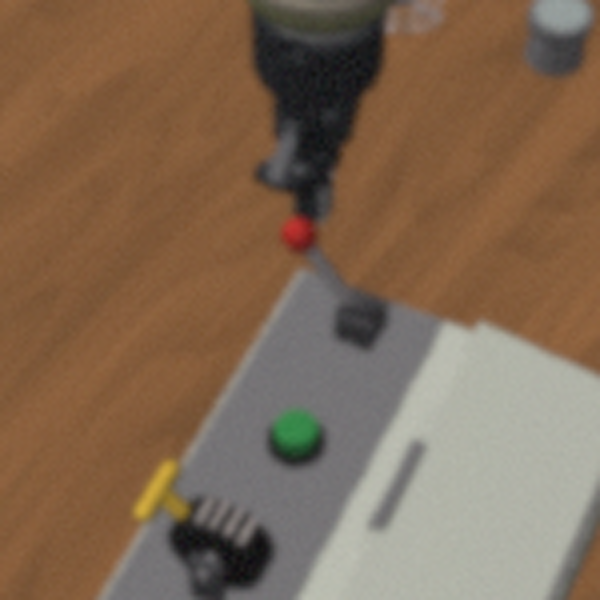

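The fingertips are passing over the knob. Depth puts them about 11 mm above the TCP, not 22 mm below it. I back off, go 33 mm lower and push again.

```bash
g(){ egrep 'pos|force:' | grep -v grip; }
python3 -m crank '[[-2,0,0,0,0],[-4,0,0,0,0],[-4.3,0,0,0,0],[-4.3,0,1.5,0,0],[-4.3,0,3.3,0,0],[-4.3,0,3.3,0,0],[-3.8,0,3.3,0,0],[-3.8,0,3.3,0,0]]'|g
for k in 1; do python3 -m crank '[[0.4,0,0,0,0],[0.4,0,0,0,0]]'|g; done; python3 -m crank '[[0.4,0,0,0,0],[0.4,0,0,0,0]]'|g;python3 -m crank '[[0.4,0,0,0,0],[0.4,0,0,0,0]]'|g; python3 look.py w3
```

```text
tool_pos: [539.4, 7.5, 120.4]
ft_force: [0.7, 0.1, 0.0]
tool_pos: [543.1, 8.1, 120.6]
ft_force: [-0.5, -0.6, -0.5]
tool_pos: [546.0, 8.8, 120.0]
ft_force: [-3.6, -0.9, 1.7]
tool_pos: [549.9, 9.5, 119.9]
ft_force: [-4.3, -1.1, 2.7]
[549.9   9.5 119.9] [-4.3 -1.1  2.7]
red [ 253  208   52   53 2117] [574.4  13.6 146.4] [563.   3. 139.] [582.  23. 150.]
green [ 417  115   51   47 1702] [626.7 -77.8  79.4] [614. -90.  73.] [639. -67.  81.]
```

View pics/w3.png

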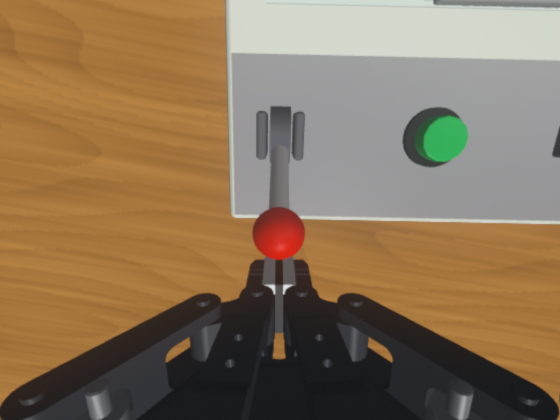

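Contact began at TCP x ≈ 545, as predicted. Now the main push.

```bash
g(){ egrep 'pos|force:' | grep -v grip; }
python3 -m crank '[[0.6,0,0,0,0],[1.2,0,0,0,0],[1.8,0,0,0,0],[2.4,0,0,0,0],[3,0,0,0,0],[3,0,0,0,0]]'|g
python3 -m crank '[[0.6,0,0,0,0],[1.2,0,0,0,0],[1.8,0,0,0,0],[2.4,0,0,0,0],[3,0,0,0,0],[3,0,0,0,0]]'|g
python3 look.py
python3 -m crank '[[0.5,0,0,0,0],[1,0,0,0,0],[1,0,0,0,0]]'|g
python3 look.py w4
```

```text
tool_pos: [580.3, 15.0, 119.9]
ft_force: [-0.4, -0.3, -0.6]
tool_pos: [609.5, 20.3, 119.5]
ft_force: [-1.2, -0.7, 1.0]
[609.5  20.3 119.5] [-1.2 -0.7  1. ]
red [ 254  213   55   57 2451] [634.5  23.4 155.3] [623.  13. 147.] [643.  33. 159.]
green [ 407  210   41   39 1211] [627.5 -78.4  74.3] [615. -91.  72.] [640. -67.  76.]
tool_pos: [619.3, 22.5, 119.6]
ft_force: [-0.3, 0.1, -1.0]
[619.3  22.5 119.6] [-0.3  0.1 -1. ]
red [ 256  211   54   55 2295] [644.3  25.  151.7] [633.  15. 144.] [652.  35. 155.]
green [ 407  226   43   39 1211] [627.7 -78.3  79.5] [616. -91.  77.] [640. -66.  81.]
```

View pics/w4.png

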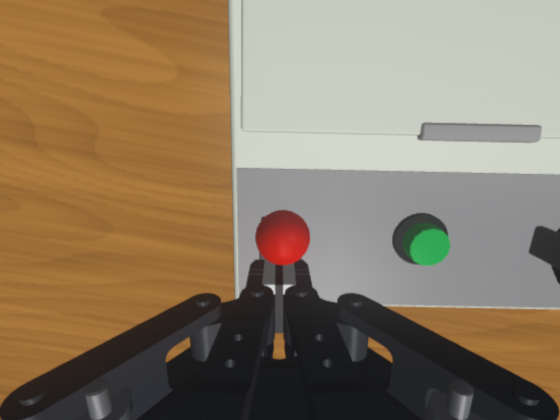

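The button dipped (top at z 74) and has popped back up to 79.5 at (427,240), so the lever has passed or is at the second click. I push 5 mm further and check.

```bash
g(){ egrep 'pos|force:' | grep -v grip; }
python3 -m crank '[[0.3,0,0,0,0],[0.5,0,0,0,0],[0.5,0,0,0,0]]'|g
python3 look.py
python3 -m crank '[[-0.5,0,0,0,0],[-1,0,0,0,0],[-1.5,0,0,0,0],[-2.5,0,0,0,0],[-2.5,0,0,0,0]]'|g
python3 look.py w5
```

```text
tool_pos: [623.5, 23.2, 119.5]
ft_force: [-3.0, -0.1, -1.5]
[623.5  23.2 119.5] [-3.  -0.1 -1.5]
red [ 256  210   53   54 2215] [648.4  25.6 149.7] [637.  15. 142.] [657.  35. 153.]
green [ 407  233   42   38 1184] [627.7 -78.3  79.4] [616. -91.  78.] [640. -66.  81.]
tool_pos: [598.0, 18.3, 119.9]
ft_force: [0.3, 0.3, 0.3]
[598.   18.3 119.9] [0.3 0.3 0.3]
red [ 254  163   57   57 2488] [642.2  24.7 152.4] [631.  14. 146.] [651.  34. 156.]
green [ 410  195   45   40 1320] [627.5 -78.1  79.5] [615. -91.  77.] [640. -67.  81.]
```

View pics/w5.png

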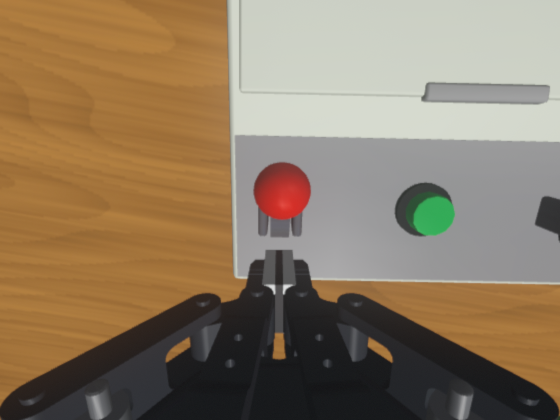

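The knob rests at (282,190). The shift from home gives an angle of ≈1.07, so it holds in the second notch. Now to the button.

```bash
g(){ egrep 'pos|force:' | grep -v grip; }
python3 -m crank '[[-0.5,2,0,0,0],[-0.5,5,0,0,0],[0.5,8,0,0,0],[1.2,10,0,0,0],[1.2,10.1,0,0,0],[1.2,10.1,2,0,0],[1.2,10.1,4,0,0],[1.2,10.1,4.4,0,0],[1.2,10.1,4.4,0,0]]'|g
python3 look.py w6
for i in 1; do python3 -m crank '[[0,0,0.2,0,0],[0,0,0.2,0,0]]'|g; done
python3 -m crank '[[0,0,0.2,0,0],[0,0,0.2,0,0]]'|g
```

```text
tool_pos: [628.2, -78.0, 75.1]
ft_force: [-0.3, 0.1, 0.4]
[628.2 -78.   75.1] [-0.3  0.1  0.4]
green [255 234  51  28 654] [637.3 -79.5  78.9] [629. -91.  69.] [641. -67.  80.]
yellow [503 355  42  36 827] [ 618.5 -184.5  119.3] [ 568. -277.   43.] [ 625. -180.  124.]
yellow [546 392  14  28 132] [ 611.3 -196.4  125.7] [ 607. -201.  122.] [ 650. -135.  174.]
tool_pos: [629.7, -78.6, 74.8]
ft_force: [0.7, 0.5, 0.1]
tool_pos: [629.8, -78.7, 72.6]
ft_force: [1.0, -0.5, 2.4]
```

View pics/w6.png

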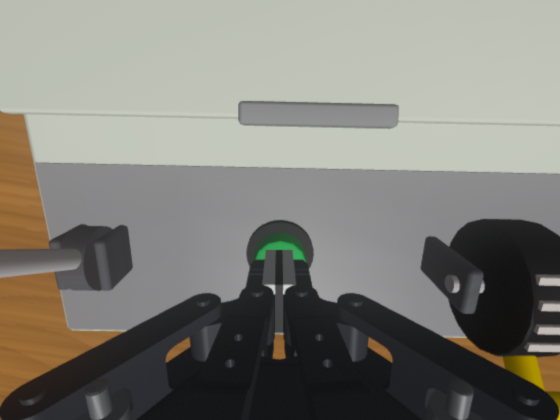

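The fingertips are centred on the green button (280,255), and contact came at TCP z ≈ 73.5. I press about 7 mm and hold.

```bash
g(){ egrep 'pos|force:' | grep -v grip; }
python3 -m crank '[[0,0,0.3,0,0],[0,0,0.5,0,0],[0,0,0.6,0,0],[0,0,0.6,0,0],[0,0,0.6,0,0]]'|g
python3 -m crank '[[0,0,0,0,0],[0,0,0,0,0],[0,0,0,0,0],[0,0,0,0,0],[0,0,0,0,0],[0,0,0,0,0],[0,0,0,0,0],[0,0,0,0,0]]'|g
python3 - <<'E'
from h import *
for n in("scene","top"):
    im,d=snapshot(n); P=pts(n,d); m=mask(im,"red")&(P[...,2]>40)&(abs(P[...,0]-600)<100)&(abs(P[...,1])<120)
    if m.sum(): print(n,m.sum(),np.median(P[m],0))
E
```

```text
tool_pos: [629.6, -78.8, 66.3]
ft_force: [3.6, -0.4, 3.8]
tool_pos: [629.1, -78.7, 65.8]
ft_force: [3.4, -1.8, 4.0]
```

```bash
python3 - <<'E'
from h import *
c,s_=np.cos(.175),np.sin(.175)
for n in("wrist","scene","top"):
    s=sense(); im,d=snapshot(n); P=pts(n,d,s); Q=P-np.array([696,-82,0])
    bx=Q[...,0]*c+Q[...,1]*s_; by=-Q[...,0]*s_+Q[...,1]*c
    m=(d>0)&(abs(by-115)<14)&(P[...,2]>88)&(P[...,2]<165)&(abs(bx+65)<75)
    print(n,m.sum())
    for z in range(88,165,12):
        k=m&(abs(P[...,2]-z-6)<6)
        if k.sum()>3: print(z+6,k.sum(),np.median(bx[k]).round(1),np.median(by[k]).round(1),np.median(im[k],0))
E
```

```text
wrist 3474
94 1883 -70.0 112.8 [85. 83. 85.]
106 1064 -86.1 112.4 [105. 100. 100.]
118 526 -92.0 114.3 [101.   96.   95.5]
scene 17
94 17 -55.2 117.2 [57. 53. 56.]
top 10
94 9 -55.1 123.5 [84. 83. 83.]
```

The stalk now lies along the home line (box x −86 to −92 at z 106–118), so the lever has sprung home. Now I lift off and go to the dial bar.

```bash
g(){ egrep 'pos|force:' | grep -v grip; }
python3 -m crank '[[0,0,-2,0,0],[0,0,-5,0,0],[0,0,-8,0,0],[-1,2,-8.5,0,0],[-2.5,5.5,-8.5,0,0],[-4,9,-8.5,0,0],[-4.7,10.4,-8.5,0,0],[-4.7,10.5,-8,0,0],[-4.7,10.5,-7,0,0],[-4.7,10.5,-7,0,0],[-4.7,10.5,-7,0,0]]'|g
python3 look.py w7
```

```text
tool_pos: [601.3, -188.7, 134.6]
ft_force: [-0.0, 0.5, 0.4]
[ 601.3 -188.7  134.6] [-0.   0.5  0.4]
green [ 103  139   48   42 1549] [628.2 -81.8  79.3] [615. -93.  69.] [640. -68.  81.]
yellow [ 241  209   79   50 1925] [ 608.6 -187.8  128.4] [ 598. -209.  117.] [ 622. -170.  132.]
```

View pics/w7.png

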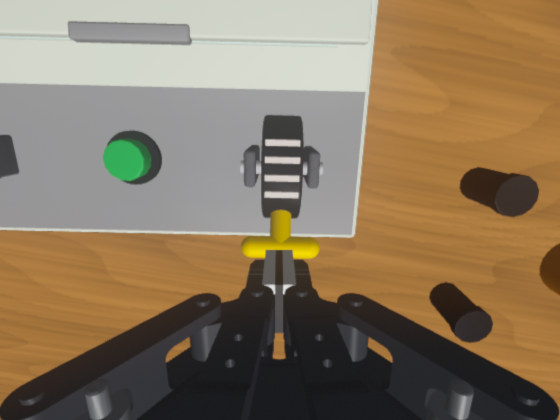

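The bar at (280,247) is centred under the fingers. I press down in stages.

```bash
g(){ egrep 'pos|force:' | grep -v grip; }
python3 -m crank '[[0,0,0.4,0,0],[0,0,0.7,0,0],[0,0,0.7,0,0]]'|g
python3 -m crank '[[0,0,0.3,0,0],[0,0,0.3,0,0]]'|g
python3 -m crank '[[0,0,0.3,0,0],[0,0,0.3,0,0]]'|g
python3 -m crank '[[0,0,0.3,0,0],[0,0,0.3,0,0]]'|g
python3 look.py w8
```

```text
tool_pos: [601.4, -190.0, 128.2]
ft_force: [-0.1, -0.5, 0.0]
tool_pos: [601.5, -190.4, 125.3]
ft_force: [-0.6, -0.9, 0.4]
tool_pos: [601.6, -190.7, 123.2]
ft_force: [-2.4, -0.3, 5.8]
tool_pos: [601.6, -191.0, 120.4]
ft_force: [-3.5, -1.2, 5.4]
[ 601.6 -191.   120.4] [-3.5 -1.2  5.4]
green [  87  141   51   44 1805] [628.3 -82.   79.3] [615. -93.  69.] [640. -68.  81.]
yellow [ 235  220   82   51 1480] [ 608.2 -186.4  122.3] [ 596. -209.  114.] [ 621. -170.  130.]
```

Contact came at TCP z ≈ 124.5, so the third position is at TCP z ≈ 79.5.

```bash
g(){ egrep 'pos|force:' | grep -v grip; }
python3 -m crank '[[-0.2,0,0.6,0,0],[-0.4,0,1.2,0,0],[-0.5,0,1.8,0,0],[-0.6,0,2.4,0,0],[-0.6,0,3,0,0],[-0.6,0,3,0,0]]'|g
python3 look.py
python3 -m crank '[[0,0,0.3,0,0],[0,0,0.6,0,0],[0,0,0.9,0,0],[0,0,1,0,0],[0,0,1,0,0],[0,0,1,0,0]]'|g
python3 look.py w9
```

```text
tool_pos: [595.4, -192.1, 89.7]
ft_force: [-5.0, -1.1, 6.8]
[ 595.4 -192.1   89.7] [-5.  -1.1  6.8]
green [  48  132   65   54 2724] [628.3 -82.5  79.2] [615. -93.  68.] [640. -68.  81.]
yellow [234 239  53  33 730] [ 597.7 -179.4   94.4] [ 588. -194.   89.] [ 609. -170.  103.]
yellow [293 250  24  22 314] [ 600.7 -206.3   93.1] [ 570. -225.   19.] [ 604. -199.  107.]
tool_pos: [596.2, -192.0, 80.8]
ft_force: [-3.0, -1.1, 5.4]
[ 596.2 -192.    80.8] [-3.  -1.1  5.4]
green [  35  134   69   57 3065] [628.4 -82.6  79.2] [615. -93.  68.] [640. -68.  81.]
yellow [235 246  82  23 928] [ 599.7 -183.    84. ] [ 591. -210.   80.] [ 606. -170.   97.]
```

```bash
python3 -m crank '[[0,0,0.1,0,0],[0,0,0.1,0,0],[0,0,0.1,0,0],[0,0,0.1,0,0],[0,0,0.1,0,0],[0,0,0.1,0,0]]'
python3 - <<'E'
from h import *
for n in("scene","top"):
    im,d=snapshot(n); P=pts(n,d); m=mask(im,"red")&(P[...,2]>100)&(abs(P[...,1])<100)
    if m.sum(): print(n,m.sum(),np.median(P[m],0).round(1))
E
python3 look.py
```

```text
time: 15.5
tool_pos: [596.3, -192.0, 79.9]
tcp_rot: [179.9, -0.1, 10.4]
ft_force: [-2.6, -1.7, 4.1]
finger_gap: -0.0
grip_force: 2.9
scene 57 [572.3   8.6 142.2]
top 56 [566.9  11.4 143.7]
[ 596.3 -192.    79.9] [-3.  -1.5  5.4]
green [  34  134   69   57 3099] [628.4 -82.6  79.2] [615. -93.  68.] [640. -68.  81.]
yellow [235 246  81  22 897] [ 599.8 -182.4   83.1] [ 591. -210.   79.] [ 606. -170.   94.]
```

The knob is back at its home position and the dial is held at about 0.95 rad.

```bash
python3 -c "from bench import hand_in; print(hand_in())"
```

```text
the job is handed in; nothing more can be done
None
```

The job is handed in: the lever held in its second notch, sprung home when I pressed and held the release button, and the fingers are still holding the dial in its third position (about 0.95 rad); I saw no contact with the flap or other items, but did not re-measure them.

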